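Push the carton down into its case and shut the lid

ROBOT

A 6-joint arm with a two-finger parallel gripper is mounted at the origin on the work surface. World frame = base frame: x ahead of the robot, y to its left, z up, the work surface at z = 0. Lengths are in mm, angles in rad, forces in N, time in s.
With the tool pointing down it reaches from about 275 to 1000 mm from the base axis. Payload 8.4 kg.
Tool frame: the origin (TCP) lies at the very end of the fingers, on their centre line; the grasp point (between the pads) lies 19 mm behind it; x points along the fingers, y is the direction in which the jaws open and shut, and the axes are right-handed (so a half turn about x gives the same grasp; the last joint's range is limited). The gripper opens to 85 mm and grips with 20 to 120 N. Pads are 22 mm wide; open, the fingers measure 114 mm over their backs; the gripper's body (76 mm by 85 mm) begins 54 mm behind the grasp point. The pads swing forward as they close: fully open they stand 13 mm farther back than shut.
Start: joints at [1.135, 0.353, 1.633, -0, 1.155, -0.002], TCP at [262.7, 567.112, 231.281] pointing down, gripper open.
Joint ranges: [-2.63, 2.63], [-0.92, 2.1], [0.06, 2.66], [-1.3, 4.44], [0, 2.69], [-3.02, 3.02]. Speed limits (rad/s): [2.22, 2.22, 2.79, 3.14, 3.14, 3.14].

INTERFACE

Orientations are given as [roll, pitch, yaw] about the fixed x, y, z axes, in that order (R = Rz(yaw) Ry(pitch) Rx(roll)).
In Python, from rig import r, grab_frame, camera_params, sign_off gives the robot as it stands.
- The arm moves only by the tool drive_tool, never from a script. Its argument "rows" is one flat list of numbers, 7 for each row, row after row: the shift along the tool's x, y, z in mm, then the turn, a rotation vector about the tool's x, y, z in degrees, then the opening in per cent of the stroke, from 0 (shut) to 100 (fully open). In form: [x, y, z, rx, ry, rz, fingers, x, y, z, rx, ry, rz, fingers, ...]. A call has 1 to 10 rows; each row is the pose to reach, as a shift and turn from the pose measured when the call began, along the tool's axes at that moment; what a row does not reach only later rows make up. A row lasts 1/8 s, in which the tool goes at most 62.5 mm and 10.7 degrees, less where a joint would pass 70% of its speed; a pose out of reach is approached as far as the arm can. A call with a gripper value outside its range is refused whole. The fingers move at their own pace and stop on an object; "newtons" is the grip in N (left out, the last holds). Time passes only in rows, so rows that repeat a pose let the fingers close. It gives the time, the measured TCP pose, the force and the opening at its end, in the units of the state.
- r.sense(): the state, without advancing time (a new reading comes with each control period).
- grab_frame(name): name is "scene" or "top" or "wrist"; returns the picture (480x640x3 uint8, red, green, blue); there is no depth.
- camera_params(name): a dict with "vertical_fov" (degrees; the focal length in pixels is half the picture's height over the tangent of half this angle, whatever the lens; pixels are square), "cx", "cy" (the principal point, pixels), "k1" (the pictures are not rectified: a ray, as slopes to the right and down, at radius r is drawn at 1 + k1 r^2 times it, then the intrinsics apply), "pose" (4x4, takes a point from camera to world coordinates); the wrist camera has in their place "tool_from_camera" (4x4, takes a point from camera to tool coordinates, whose origin is the TCP and whose axes are the tool frame's). Camera axes: x right, y down, z forward; pixel columns grow to the right and rows downward; lengths in mm; the calibration is good to about 2 mm. A picture is of the moment at which its call begins: read the wrist's pose just before it. camera_params takes no time and is no camera call.
- sign_off(): hands the job in, once; it reports no verdict.
The state is a dict: "clock": time; "qpos": joint angles; "qvel": joint speeds; "joint_efforts": joint torques, N m; "eef_pos": TCP position; "tcp_rot": TCP orientation; "contact_force": force on the tool from outside, world axes, zero at the start; "wrist_torque": the same for the moment, N m; "opening": opening from 0.0 (shut) to 1.0 (fully open).
Only numpy, scipy, OpenCV 4.12 (cv2) and the standard library are available. Lean on these libraries where they do the work, as an engineer would, in place of code of your own. Each camera call takes 0.05 s, during which the arm holds its last target.

TASK

Do this by pushing only, picking nothing up: tip over the cream carton that stands in the open red case so that it lies flat on the case floor with its round gold seal facing up, then push the red lid over until it is fully shut. Leave the closed blue case and everything else on the table as it is.

Things in the scene. Friction and masses are not known exactly. Their poses are not given: they have to be found in the camera images.
- red_case: Red packing case, fixed to the table: an open box 115 (x) x 280 (y) x 70 mm high outside, walls and floor 5 mm thick, so 105 x 270 mm inside. Origin: centre of its underside, on the table; z up, y along its length; x points from the near long wall to the long wall that carries the lid hinge.
- carton: Cream carton with gold bands, loose, 0.13 to 0.25 kg, 60 (x) x 50 (y) x 150 mm (z). It starts upright on the red case's floor, 60 to 85 mm from the case's middle towards the case's +y end. Origin: centre of its underside; z points to its top. Its +y face bears the gold seal and looks to the nearer, +y end of the case; there is room for it to lie down along the case towards the other end.
- carton_center (a point): Middle of the carton, 75 mm up its z axis. With the carton lying seal up on the case floor it is 30 mm above the table.
- carton_seal (a point): Centre of the round gold seal (38 mm across) on the carton's +y face, 90 mm above its underside.
- red_lid (a joint): Angle of the red case's lid in rad: 0 fully shut (flat on the rim), 1.57 upright, more leans back away from the case; starts at 1.6 to 1.9, stop at 1.95. The lid is a plain rigid plate 115 x 280 x 8 mm without a handle. Its hinge is stiff (friction about 0.13 N m), so the lid stays wherever it is left, and has to be pushed all the way down.
- red_lid_hinge (a point): Middle of the red lid's hinge line, which runs along the case's y axis at 70 mm above the table, on the case's +x long wall (57.5 mm from the case's centre line).
- red_lid_edge (a point): Middle of the red lid's free edge, at its outer surface (the top when shut): 115 mm from the hinge and 8 mm off the lid's inner surface.
- blue_case: Blue packing case of the same size, already packed and shut, fixed to the table; to be left alone. Origin and axes as for the red case. Which case is on the left and which on the right varies.
- blue_lid (a joint): Angle of the blue case's lid in rad, same sense and hinge as the red one; 0, shut. Leave it shut.
- spare_carton: Dark red carton with gold bands standing loose at the back, 60 x 50 x 150 mm. Origin: centre of its underside. Leave alone.
- tin_a: Red tin with gold lid, loose, 62 mm across, 60 mm high, at the back. Origin: centre of its underside. Leave alone.
- tin_b: Same kind of tin, at the back. Leave alone.
- tin_c: Same kind of tin, at the front left. Leave alone.
- tape_roll: Brown roll of tape lying flat, loose, 100 mm across, 45 mm high, at the back. Origin: centre of its underside. Leave alone.
- mug: White mug, loose, 76 mm across, 90 mm high, at the front right. Origin: centre of its underside. Leave alone.

How it is judged (in metres and radians):
On the way, in this order (a step that is already met when the one before it is completed fails the run):
1. the carton lies flat on the red case's floor, seal up, while the lid is still open (angle between carton's own z axis and vertical above 1.47 rad and angle between carton's own y axis and vertical below 0.1 rad and z of carton_center in the frame of red_case below 0.036 m and x of carton_center in the frame of red_case between -0.04 and 0.04 m and y of carton_center in the frame of red_case between -0.1 and 0.1 m and value of joint red_lid above 1 rad), for 0.2 s.
2. the red lid is fully shut (value of joint red_lid below 0.05 rad), for 0.2 s.
At the end, for the whole second after the job is handed in: The carton lies flat (within about 6 degrees) and at rest on the red case's floor with its gold seal up, the red lid is shut to within 0.05 rad, the blue lid is shut, and every other loose thing is within 30 mm of where it started (angle between carton's own z axis and vertical above 1.47 rad and angle between carton's own y axis and vertical below 0.1 rad and z of carton_center in the frame of red_case below 0.036 m and x of carton_center in the frame of red_case between -0.04 and 0.04 m and y of carton_center in the frame of red_case between -0.1 and 0.1 m and value of joint each of red_lid, blue_lid below 0.05 rad and linear speed of carton below 0.02 m/s and distance of each of spare_carton, tin_a, tin_b, tin_c, tape_roll, mug from where it was at the start of the episode below 0.03 m); the robot touches nothing.
It fails at once if the carton is lifted: its middle rises more than 20 mm above its height when standing (z of carton_center in the frame of red_case above 0.1 m).
It fails at once if the carton, lying, is lifted off the case floor (angle between carton's own z axis and vertical above 1.3 rad and z of carton_center in the frame of red_case above 0.065 m).
It fails at once if the carton leaves the red case (x of carton_center in the frame of red_case above 0.07 m or x of carton_center in the frame of red_case below -0.07 m or y of carton_center in the frame of red_case above 0.15 m or y of carton_center in the frame of red_case below -0.15 m).
It fails at once if the blue lid is opened (value of joint blue_lid above 0.1 rad).
It fails at once if a bystander is moved by more than 50 mm (distance of any of spare_carton, tin_a, tin_b, tin_c, tape_roll, mug from where it was at the start of the episode above 0.05 m).
It also fails if it takes over 45 s, if anything falls off the work surface, if the arm or the gripper's body presses on something with over 40 N, if the wrist force passes 120 N, or if a joint passes its speed limit or range.

## Working session

There is one attempt and no reset: what is moved stays moved. The work goes in short steps, Python scripts to look and compute and a tool call to move; the robot and the scene stay as the last step left them, time stands still between calls to the robot, and variables do not carry over. Pictures are saved under pics/ and viewed, and the job is handed in when it is done.

Besides the shell and the picture viewer there is one more tool, called after "Emit:" as name(argument=value, ...), one argument or row to a line, values as JSON. drive_tool: Moves the arm, as the interface text tells. Its arguments: {"type":"object","properties":{"rows":{"type":"array","items":{"type":"number"}},"newtons":{"type":"number"}},"required":["rows"]}

```bash
ls; mkdir -p pics
python3 - <<'E'
from rig import r, grab_frame, camera_params
import cv2
print(r.sense())
for n in ["scene","top"]:
    im=grab_frame(n); cv2.imwrite(f"pics/{n}0.png",im[:,:,::-1]); print(n,camera_params(n))
print(camera_params("wrist"))
E
```

```text
pics
{'clock': 0.0, 'qpos': array([ 1.13457533e+00,  3.53680612e-01,  1.63413570e+00,  5.46023359e-06,
        1.15517860e+00, -2.38255050e-03]), 'qvel': array([ 9.06907937e-05, -1.67703150e-04, -9.43166605e-04,  1.48166799e-04,
        6.11317258e-04,  3.98649286e-04]), 'joint_efforts': array([ 2.70953424e-03, -6.05273366e+01, -3.42062688e+01,  1.26640748e-04,
        9.47699620e-03, -5.62941651e-06]), 'eef_pos': array([262.51214947, 566.67697251, 230.54072819]), 'tcp_rot': array([-1.57673906,  1.56939406, -2.01057971]), 'contact_force': array([0.56615254, 0.6816996 , 0.5721481 ]), 'wrist_torque': array([-0.05729545, -0.00794365,  0.0228977 ]), 'opening': 0.9977178165377844}
scene {'vertical_fov': 44.935105471596266, 'cx': 324.27299235305236, 'cy': 236.52240664700977, 'k1': -0.07864924830454573, 'pose': array([[-7.45918511e-01,  4.07543331e-01, -5.26795984e-01,
         1.32368300e+03],
       [ 6.66005811e-01,  4.64081618e-01, -5.84007288e-01,
         8.39814944e+02],
       [ 6.46805755e-03, -7.86471033e-01, -6.17593296e-01,
         9.69887496e+02],
       [ 0.00000000e+00,  0.0
[... 302 characters left out ...]
5557e-02,  6.49127828e-03,
         8.16605164e+00],
       [ 1.63031338e-03, -2.02746044e-01, -9.79229995e-01,
         1.29376261e+03],
       [ 0.00000000e+00,  0.00000000e+00,  0.00000000e+00,
         1.00000000e+00]])}
{'vertical_fov': 69.7212606106439, 'cx': 317.3700225620366, 'cy': 238.16131106700215, 'k1': 0.008468422895984885, 'tool_from_camera': array([[-5.54696356e-04, -2.73814556e-01,  9.61782346e-01,
        -1.41931150e+02],
       [ 9.99999328e-01, -1.13090288e-03,  2.54775225e-04,
        -1.25641728e+00],
       [ 1.01792126e-03,  9.61781841e-01,  2.73815000e-01,
        -6.99155958e+01],
       [ 0.00000000e+00,  0.00000000e+00,  0.00000000e+00,
         1.00000000e+00]])}
```

View pics/scene0.png

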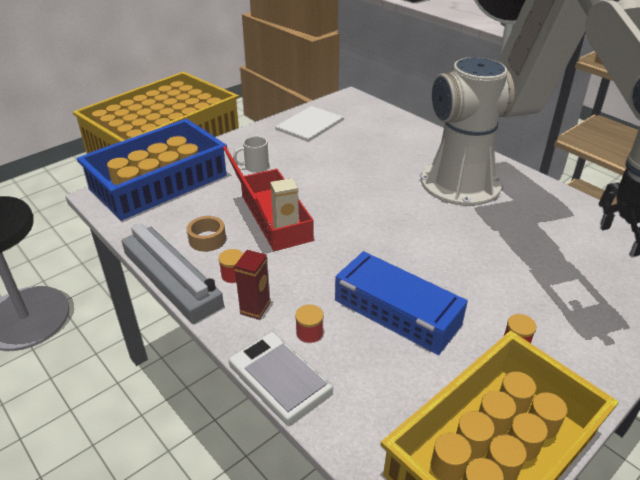

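View pics/top0.png

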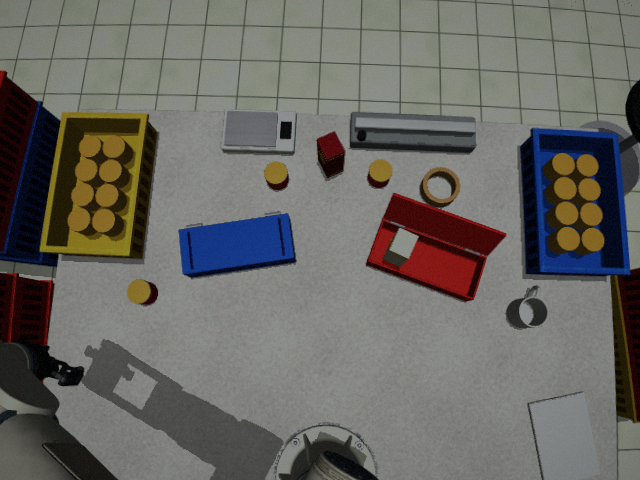

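Run:
```python
import cv2
a=cv2.imread("pics/top0.png")[180:310,355:515]; cv2.imwrite("pics/t0c.png",cv2.resize(a,None,fx=5,fy=4.6,interpolation=cv2.INTER_CUBIC)[:598])
a=cv2.imread("pics/scene0.png")[140:260,215:335]; cv2.imwrite("pics/s0c.png",cv2.resize(a,None,fx=5,fy=5,interpolation=cv2.INTER_CUBIC))
```

```text
(no output)
```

View pics/t0c.png

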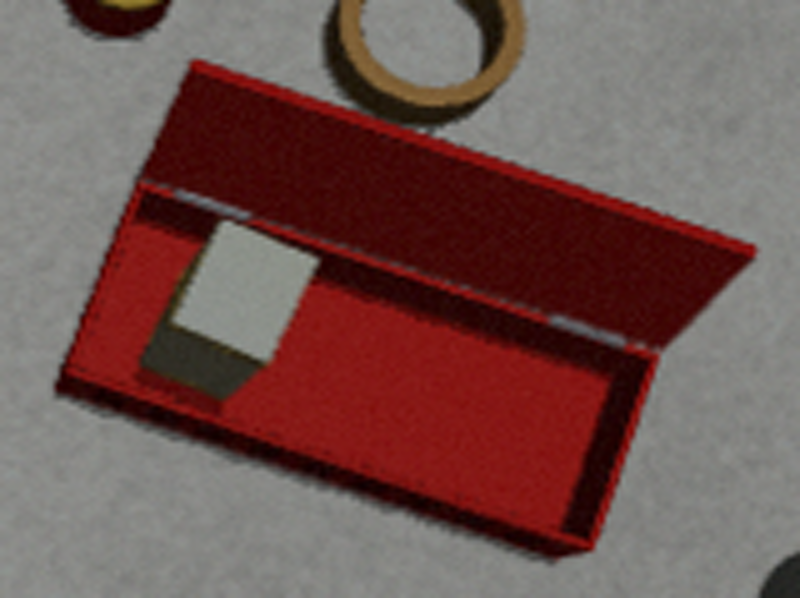

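View pics/s0c.png

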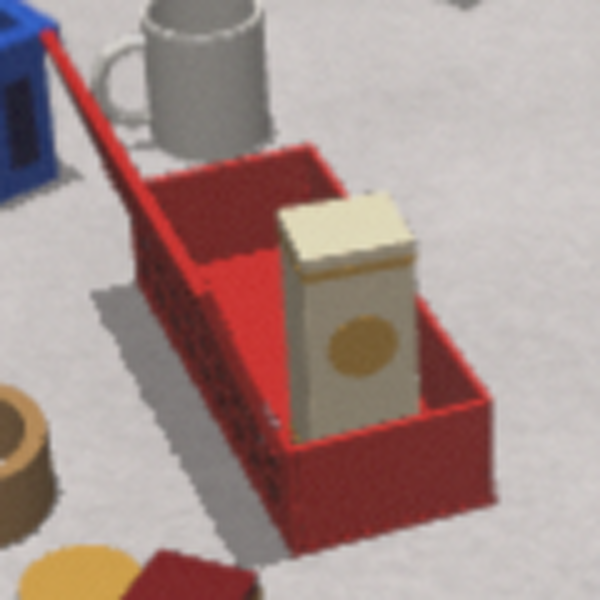

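```bash
cat > h.py <<'E'
import numpy as np, cv2
from rig import r, grab_frame, camera_params
def proj(name,P):
    c=camera_params(name);f=240/np.tan(np.radians(c["vertical_fov"])/2)
    T=np.linalg.inv(c["pose"]);p=np.atleast_2d(P)@T[:3,:3].T+T[:3,3]
    s=p[:,:2]/p[:,2:];s=s*(1+c["k1"]*(s**2).sum(1,keepdims=True))
    return s*f+[c["cx"],c["cy"]]
def back(name,uv,z):
    c=camera_params(name);f=240/np.tan(np.radians(c["vertical_fov"])/2)
    d=(np.atleast_2d(uv)-[c["cx"],c["cy"]])/f; s=d.copy()
    for _ in range(20): s=d/(1+c["k1"]*(s**2).sum(1,keepdims=True))
    ray=np.c_[s,np.ones(len(s))]@c["pose"][:3,:3].T;o=c["pose"][:3,3]
    return o+ray*((z-o[2])/ray[:,2:])
E
python3 - <<'E'
from h import *
from scipy.optimize import least_squares
t=lambda L:np.array(L)/[5,4.6]+[355,180]
s=lambda L:np.array(L)/5+[215,140]
rim=t([[58,380],[140,185],[658,350],[592,548]])
B=back("top",rim,70);print(B.round(1));print([np.linalg.norm(B[i]-B[(i+1)%4]).round(1) for i in range(4)])
rl=np.array([[-57.5,140],[57.5,140],[57.5,-140],[-57.5,-140]])
srim=s([[492,400],[288,447],[312,147]])  # near+y, far+y, near -y
C=back("top",t([[228,218],[320,260],[270,362],[172,325]]),155);print(C.round(1),C.mean(0))
def W(p,L): 
    c,sn=np.cos(p[2]),np.sin(p[2]);L=np.atleast_2d(L)
    return np.c_[p[0]+c*L[:,0]-sn*L[:,1],p[1]+sn*L[:,0]+c*L[:,1],L[:,2]]
R4=np.c_[rl,[70]*4]
def res(p):
    e1=proj("top",W(p,R4))-rim; e2=proj("scene",W(p,R4[[0,1,3]]))-srim
    return np.r_[e1.ravel(),e2.ravel()]
o=least_squares(res,[B[:,0].mean(),B[:,1].mean(),-.3]);p=o.x;print("case",p,o.fun.round(1))
# lid angle
le=t([[195,62],[755,250]])
def lid(a,y): # outer edge top
    return [57.5-115*np.cos(a)+8*np.sin(a),y,70+115*np.sin(a)+8*np.cos(a)]
o2=least_squares(lambda a:(proj("top",W(p,[lid(a[0],140),lid(a[0],-140)]))-le).ravel(),[1.7]);print("lid",o2.x,o2.fun)
# carton
tc=t([[228,218],[320,260],[270,362],[172,325]]); sc=s([[277,212],[385,193],[413,243],[300,265]])
cl=np.array([[30,25,150],[30,-25,150],[-30,-25,150],[-30,25,150]])
def rc(q):
    P=cl.copy().astype(float);P[:,2]=155
    w=W(q,P); return np.r_[(proj("top",w)-tc).ravel(),(proj("scene",w)-sc[[3,0,1,2]][[1,2,3,0]][[3,0,1,2]]).ravel()*0]
o3=least_squares(rc,[C[:,0].mean(),C[:,1].mean(),p[2]]);q=o3.x;print("carton",q,o3.fun[:8].round(1))
d=q[:2]-p[:2];c,sn=np.cos(p[2]),np.sin(p[2]);print("in case",c*d[0]+sn*d[1],-sn*d[0]+c*d[1])
print("carton in scene",proj("scene",W(q,np.c_[cl[:,:2],[155]*4])),sc)
E
```

```text
[[ 525.9  -82.3   70. ]
 [ 635.5 -121.1   70. ]
 [ 553.7 -384.6   70. ]
 [ 444.7 -349.3   70. ]]
[np.float64(116.4), np.float64(275.9), np.float64(114.6), np.float64(279.1)]
[[ 600.1 -153.9  155. ]
 [ 580.  -197.4  155. ]
 [ 526.6 -174.3  155. ]
 [ 543.7 -128.4  155. ]] [ 562.6218173  -163.49227624  155.        ]
case [ 5.40167656e+02 -2.33903467e+02 -3.07787308e-01] [ 0.3 -0.8 -1.3 -0.8  0.1  0.5  0.3  0.7  0.6 -0.7 -0.1  0.7 -0.9 -1.6]
lid [1.85078366] [-1.93115168  0.07953089 -0.19646473 -0.71010202]
carton [ 5.62628244e+02 -1.63487865e+02 -4.08203224e-01] [-0.6 -0.   0.4 -0.1  0.1  0.6  0.1 -0.5]
in case 0.07262710072567202 73.91095773630848
carton in scene [[274.2258321  191.17916722]
 [269.40197591 180.97634643]
 [291.6988124  177.15530363]
 [297.04614373 187.16168275]] [[270.4 182.4]
 [292.  178.6]
 [297.6 188.6]
 [275.  193. ]]
```

```bash
cat >> h.py <<'E'
from scipy.spatial.transform import Rotation as Ro
CASE=np.array([540.2,-233.9]);YAW=-0.308
def w(l): # case-local to world
    c,s=np.cos(YAW),np.sin(YAW);return np.array([CASE[0]+c*l[0]-s*l[1],CASE[1]+s*l[0]+c*l[1],l[2]])
def loc(p):
    c,s=np.cos(YAW),np.sin(YAW);d=np.array(p[:2])-CASE;return np.array([c*d[0]+s*d[1],-s*d[0]+c*d[1],p[2]])
def rot(yv): # tool down, jaw along yv (deg in case frame)
    a=YAW+np.radians(yv);y=np.array([np.cos(a),np.sin(a),0]);x=np.array([0,0,-1.]);return np.c_[x,y,np.cross(x,y)]
def rel(l,R=None,s=None):
    s=s or r.sense();R0=Ro.from_euler("xyz",s["tcp_rot"]).as_matrix()
    t=R0.T@(w(l)-s["eef_pos"]);rv=np.zeros(3) if R is None else Ro.from_matrix(R0.T@R).as_rotvec(degrees=True)
    return np.r_[t,rv].round(1)
def st():
    s=r.sense();print("t",s["clock"],"loc",loc(s["eef_pos"]).round(1),"F",s["contact_force"].round(1),"open",round(s["opening"],2),"q",s["qpos"].round(2))
E
python3 - <<'E'
from h import *
st();s=r.sense();print(Ro.from_euler("xyz",s["tcp_rot"]).as_matrix().round(3))
for yv in(0,180):
  print(rel([0,145,240],rot(yv)),w([0,145,240]))
for n,uv,z in[("tape",(440,187),45),("tinb",(380,172),60),("tina",(276,174),60),("spare",(330,142),150),("mug",(527,313),90)]:
  P=back("top",uv,z)[0];print(n,P.round(0),loc(P).round(0))
E
```

```text
t 0.1 loc [-507.3  678.8  230.6] F [-0.8  0.7 -0.3] open 1.0 q [ 1.13  0.35  1.63 -0.    1.16 -0.  ]
[[-0.001  0.42   0.907]
 [-0.001  0.907 -0.42 ]
 [-1.    -0.001  0.   ]]
[-8.800e+00 -4.659e+02  5.703e+02  8.280e+01  1.000e-01  1.000e-01] [584.15723727 -95.7234416  240.        ]
[-8.800e+00 -4.659e+02  5.703e+02 -9.720e+01 -1.000e-01  1.000e-01] [584.15723727 -95.7234416  240.        ]
tape [ 737. -273.   45.] [199.  23.  45.]
tinb [ 766. -112.   60.] [179. 184.  60.]
tina [750. 158.  60.] [ 81. 437.  60.]
spare [808.  20. 150.] [178. 323. 150.]
mug [ 413. -477.   90.] [ -47. -270.   90.]
```

Emit:
drive_tool(
  rows=[-9,-466,570,82.8,0,0,45,-9,-466,570,82.8,0,0,45,-9,-466,570,82.8,0,0,45,-9,-466,570,82.8,0,0,45,-9,-466,570,82.8,0,0,45,-9,-466,570,82.8,0,0,45,-9,-466,570,82.8,0,0,45,-9,-466,570,82.8,0,0,45,-9,-466,570,82.8,0,0,45,-9,-466,570,82.8,0,0,45],
)

```text
clock: 1.35
eef_pos: [535.7, 2.7, 238.8]
tcp_rot: [-0.15, 1.57, -2.03]
contact_force: [0.9, 1.0, -0.0]
opening: 0.45
```

Run:
```python
from h import *
st();print(rel([0,145,240],rot(0)))
```

```text
t 1.35 loc [-76.  224.1 238.8] F [ 0.9  1.  -0. ] open 0.45 q [ 0.    0.21  1.82 -0.    1.12  0.31]
[-1.1 76.  79.  -0.   0.1  0. ]
```

Emit:
drive_tool(
  rows=[-1,76,79,0,0,0,45,-1,76,79,0,0,0,45,-1,76,79,0,0,0,45,50,76,79,0,0,0,45,103,76,79,0,0,0,45,103,76,79,0,0,0,45,103,76,79,0,0,0,45],
)

```text
clock: 2.22
eef_pos: [584.8, -95.3, 137.5]
tcp_rot: [0.864, 1.57, -1.015]
contact_force: [0.6, -0.2, 1.5]
opening: 0.447
```

Run:
```python
from h import *
st()
for n in["scene","top","wrist"]:
  im=grab_frame(n)[:,:,::-1]
  if n=="scene": im=cv2.resize(im[100:260,200:400],None,fx=3.7,fy=3.7)
  if n=="top": im=cv2.resize(im[180:310,355:515],None,fx=4.6,fy=4.6)
  cv2.imwrite(f"pics/{n}1.png",im)
```

```text
t 2.225 loc [  0.5 145.6 137.5] F [ 0.6 -0.2  1.5] open 0.45 q [-0.16  0.41  1.79 -0.    0.95  0.14]
```

View pics/scene1.png

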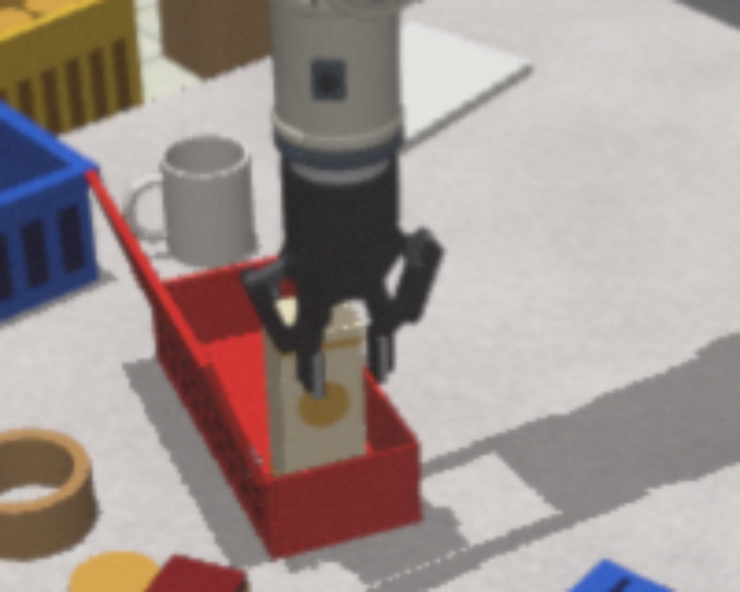

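View pics/top1.png

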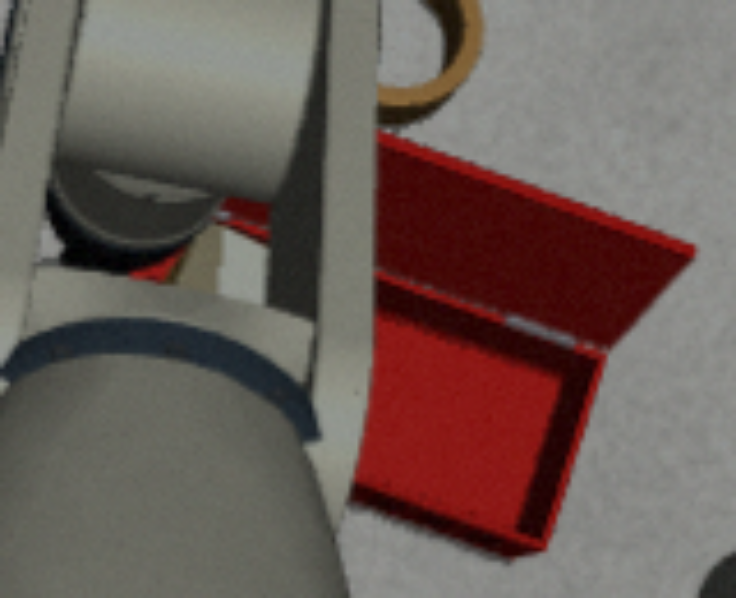

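View pics/wrist1.png

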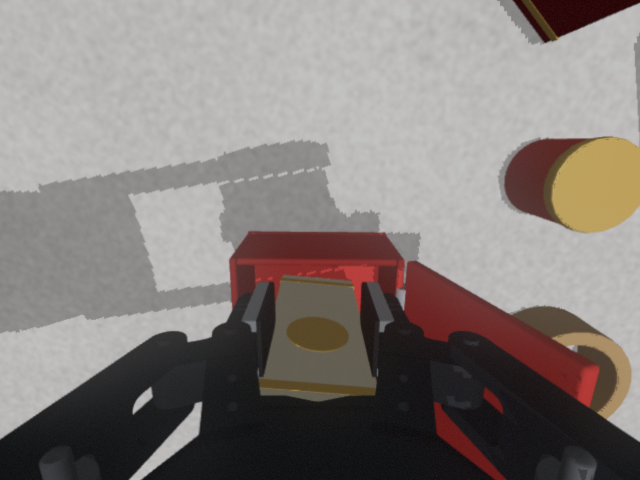

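Emit:
drive_tool(
  rows=[2,0,5,0,0,0,30,2,0,15,0,0,0,30,2,0,25,0,0,0,30,2,0,30,0,0,0,30,2,0,35,0,0,0,30,2,0,40,0,0,0,30,2,0,45,0,0,0,30,2,0,50,0,0,0,30,2,0,50,0,0,0,30],
)

```text
clock: 3.5
eef_pos: [570.2, -143.7, 136.2]
tcp_rot: [1.387, 1.567, -0.492]
contact_force: [-0.1, -0.0, 0.5]
opening: 0.299
```

```bash
cat >> h.py <<'E'
def pics(k):
  st()
  for n in["scene","wrist"]:
    im=grab_frame(n)[:,:,::-1]
    if n=="scene": im=cv2.resize(im[100:260,200:400],None,fx=3.7,fy=3.7)
    cv2.imwrite(f"pics/{n}{k}.png",im)
E
python3 -c "
from h import *
pics(2)"
```

```text
t 3.5 loc [  1.3  95.1 136.2] F [-0.1 -0.   0.5] open 0.3 q [-0.25  0.4   1.8  -0.    0.94  0.06]
```

View pics/scene2.png

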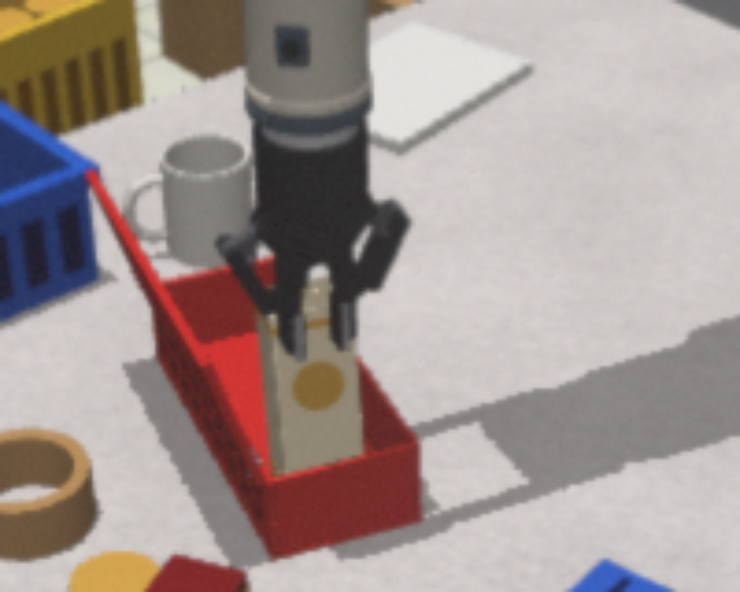

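View pics/wrist2.png

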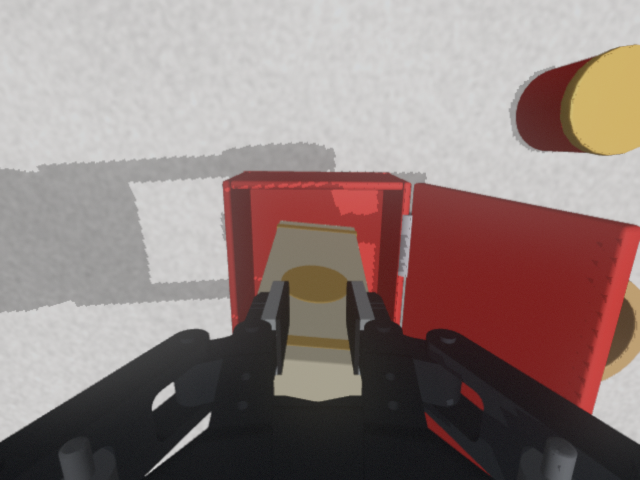

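Emit:
drive_tool(
  rows=[1,-1,5,0,0,0,30,1,-1,10,0,0,0,30,1,-1,15,0,0,0,30,1,-1,20,0,0,0,30,1,-1,20,0,0,0,30],
)

```text
clock: 4.22
eef_pos: [563.2, -162.6, 135.3]
tcp_rot: [1.41, 1.567, -0.469]
contact_force: [-0.5, -0.1, -0.7]
opening: 0.3
```

```bash
python3 -c "
from h import *
pics(3)"
```

```text
t 4.225 loc [  0.3  74.9 135.3] F [-0.5 -0.1 -0.7] open 0.3 q [-0.28  0.4   1.8  -0.    0.93  0.03]
```

View pics/scene3.png

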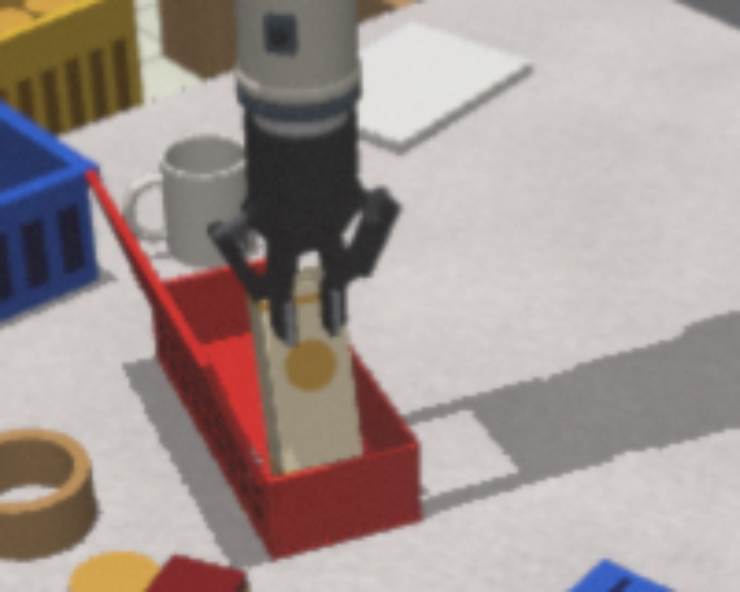

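View pics/wrist3.png

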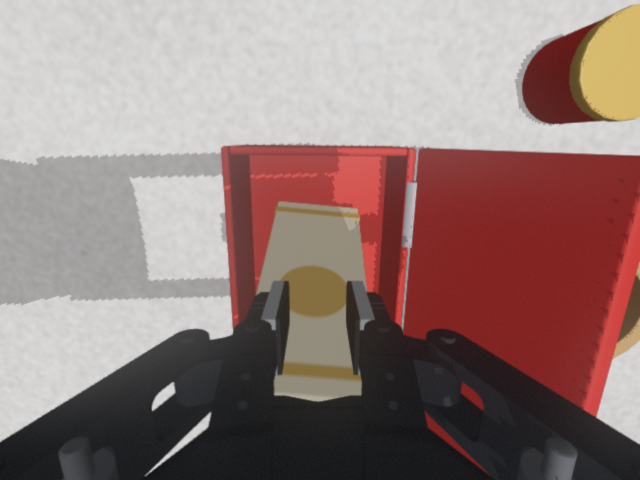

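Emit:
drive_tool(
  rows=[1,0,4,0,0,0,30,1,0,8,0,0,0,30,1,0,12,0,0,0,30,1,0,16,0,0,0,30,1,0,20,0,0,0,30,1,0,24,0,0,0,30,1,0,24,0,0,0,30,1,0,24,0,0,0,30],
)

```text
clock: 5.32
eef_pos: [556.1, -185.1, 134.3]
tcp_rot: [1.451, 1.567, -0.428]
contact_force: [0.1, -0.1, 0.5]
opening: 0.297
```

```bash
python3 -c "
from h import *
pics(4)"
```

```text
t 5.325 loc [  0.3  51.3 134.3] F [ 0.1 -0.1  0.5] open 0.3 q [-0.32  0.4   1.8  -0.    0.93 -0.01]
```

View pics/scene4.png

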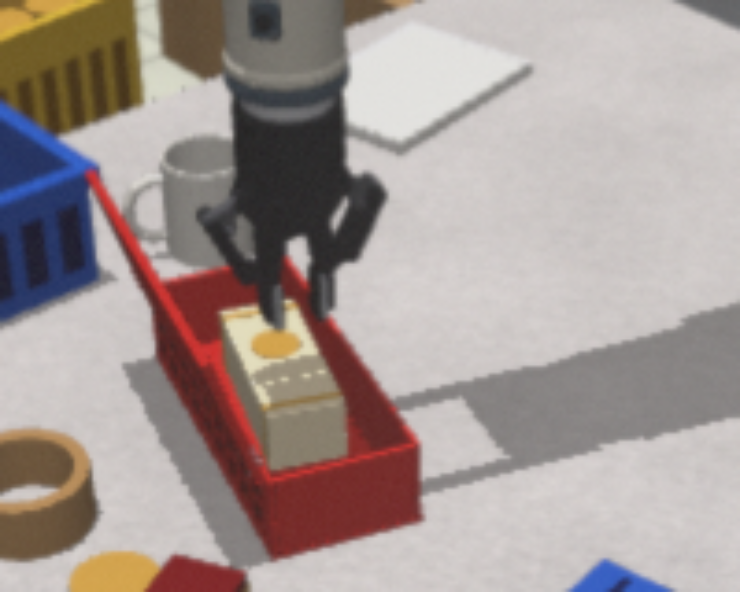

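View pics/wrist4.png

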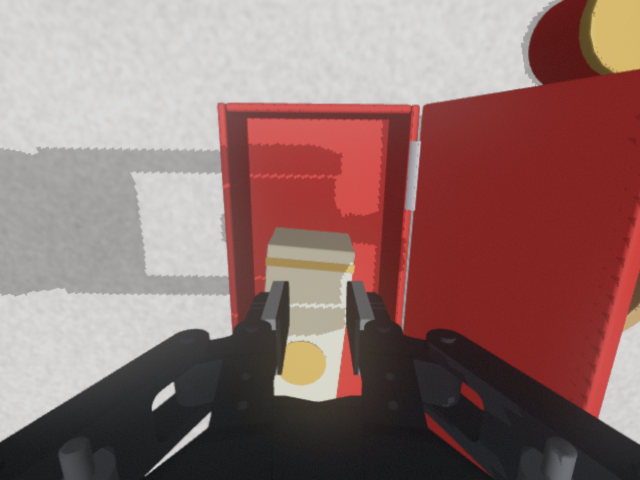

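Emit:
drive_tool(
  rows=[-50,0,0,0,0,0,0,-105,0,0,0,0,0,0,-105,50,20,0,0,0,0,-105,100,40,0,0,0,0,-105,137,51,0,0,0,0,-105,137,51,0,0,0,0,-105,137,51,0,0,0,0],
)

```text
clock: 6.3
eef_pos: [670.1, -274.5, 239.1]
tcp_rot: [1.492, 1.569, -0.387]
contact_force: [0.1, 0.5, -0.3]
opening: -0.004
```

```bash
python3 -c "
from h import *
pics(5)
im=grab_frame('top')[:,:,::-1]; cv2.imwrite('pics/top5.png',cv2.resize(im[150:310,325:535],None,fx=3.7,fy=3.7))
print(rel([135,0,150],rot(0)))
"
```

```text
t 6.3 loc [136.1   0.7 239.1] F [ 0.1  0.5 -0.3] open -0.0 q [-0.39  0.5   1.39  0.    1.25 -0.08]
[90.  -1.3  0.9  0.   0.  -0.2]
```

View pics/scene5.png

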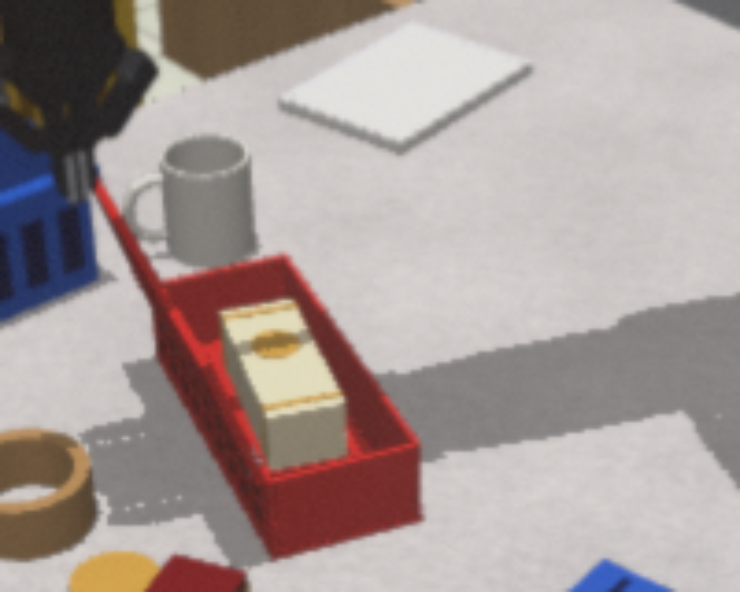

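View pics/wrist5.png

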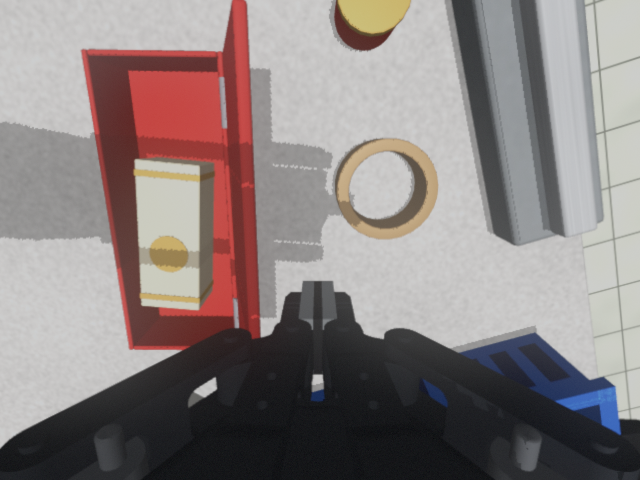

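View pics/top5.png

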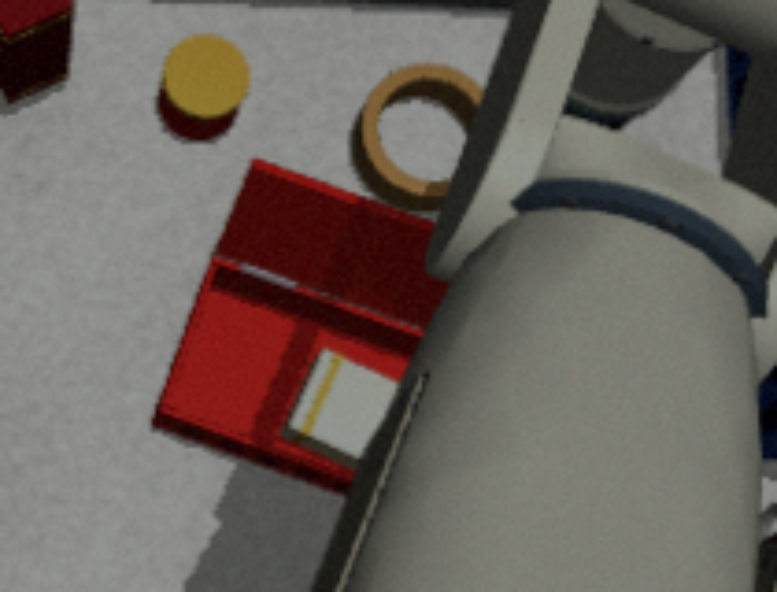

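Emit:
drive_tool(
  rows=[45,-1,0,0,0,0,0,88,-1,0,0,0,0,0,88,-1,0,0,0,0,0,86,-15,0,0,0,0,0,84,-25,0,0,0,0,0,82,-35,0,0,0,0,0,80,-45,0,0,0,0,0,80,-55,0,0,0,0,0,80,-55,0,0,0,0,0],
)

```text
clock: 7.58
eef_pos: [616.8, -257.3, 159.7]
tcp_rot: [1.432, 1.569, -0.447]
contact_force: [-0.5, -0.4, -0.1]
opening: -0.0
```

```bash
python3 -c "
from h import *
pics(6)
"
```

```text
t 7.575 loc [ 80.1   0.9 159.7] F [-0.5 -0.4 -0.1] open -0.0 q [-0.4   0.49  1.6  -0.    1.06 -0.09]
```

View pics/scene6.png

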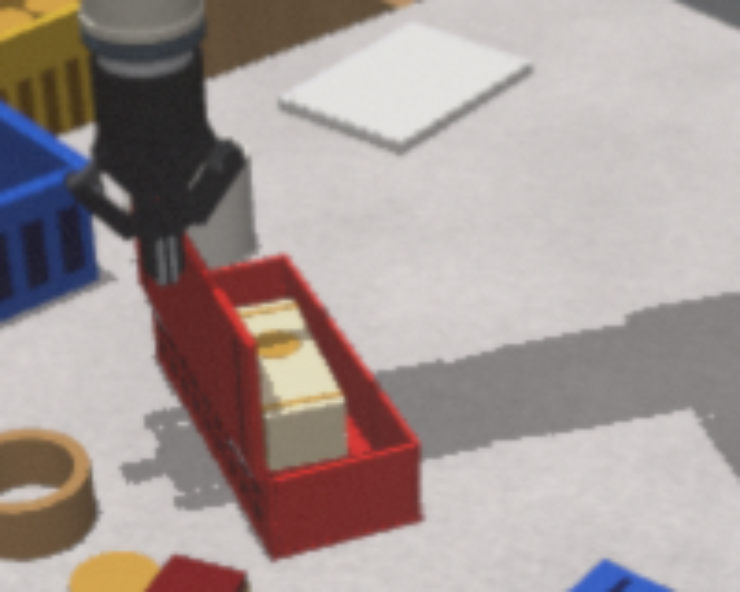

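View pics/wrist6.png

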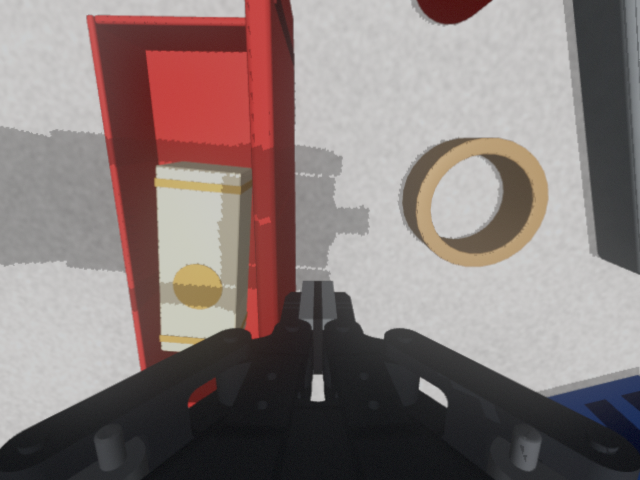

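Emit:
drive_tool(
  rows=[0,-15,0,0,0,0,0,3,-33,0,0,0,0,0,8,-45,0,0,0,0,0,14,-57,0,0,0,0,0,23,-68,0,0,0,0,0,32,-77,0,0,0,0,0,44,-85,0,0,0,0,0,56,-91,0,0,0,0,0,65,-95,0,0,0,0,0,65,-95,0,0,0,0,0],
)

```text
clock: 8.93
eef_pos: [526.3, -228.5, 93.3]
tcp_rot: [1.184, 1.571, -0.695]
contact_force: [0.1, 0.1, -0.0]
opening: 0.0
```

```bash
python3 -c "
from h import *
pics(7)
"
```

```text
t 8.925 loc [-14.8   0.9  93.3] F [ 0.1  0.1 -0. ] open 0.0 q [-0.41  0.44  1.85 -0.    0.85 -0.1 ]
```

View pics/scene7.png

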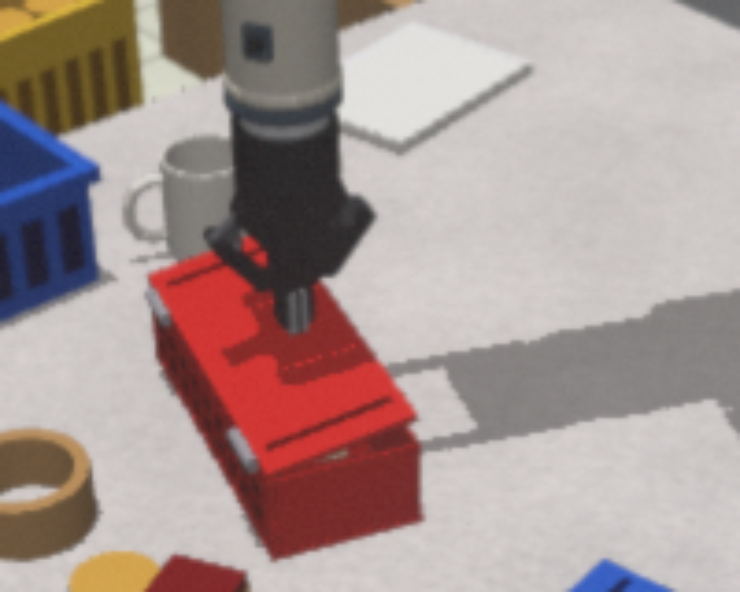

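Emit:
drive_tool(
  rows=[4,-3,0,0,0,0,0,8,-6,0,0,0,0,0,12,-9,0,0,0,0,0,15,-10,0,0,0,0,0,16,-10,0,0,0,0,0,16,-10,0,0,0,0,0],
)

```text
clock: 9.78
eef_pos: [517.4, -225.8, 78.5]
tcp_rot: [1.372, 1.57, -0.507]
contact_force: [-2.1, 2.0, 7.0]
opening: 0.003
```

```bash
python3 -c "
from h import *
pics(8)
"
```

```text
t 9.775 loc [-24.2   0.8  78.5] F [-2.1  2.   7. ] open 0.0 q [-0.41  0.45  1.88 -0.    0.81 -0.11]
```

View pics/scene8.png

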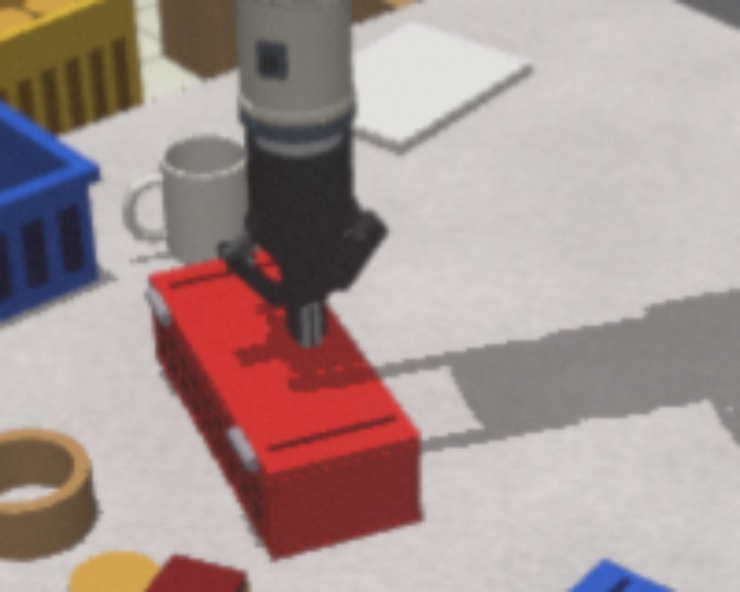

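Shut, with force rising. I'll press 3 mm further, then retreat and look.

Emit:
drive_tool(
  rows=[2,0,0,0,0,0,0,4,0,0,0,0,0,0,4,0,0,0,0,0,0,4,0,0,0,0,0,0],
)

```text
clock: 10.38
eef_pos: [517.5, -225.8, 78.1]
tcp_rot: [1.399, 1.569, -0.48]
contact_force: [-12.2, 4.8, 42.8]
opening: 0.003
```

Emit:
drive_tool(
  rows=[-15,0,0,0,0,0,0,-70,0,0,0,0,0,0,-130,0,0,0,0,0,0,-150,-60,0,0,0,0,0,-150,-120,0,0,0,0,0,-150,-120,-60,0,0,0,0,-150,-120,-120,0,0,0,0,-150,-120,-180,0,0,0,0,-150,-120,-180,0,0,0,0,-150,-120,-180,0,0,0,0],
)

```text
clock: 11.62
eef_pos: [457.2, -17.8, 227.7]
tcp_rot: [0.985, 1.569, -0.892]
contact_force: [-1.3, -0.1, 0.7]
opening: 0.001
```

```bash
python3 -c "
from h import *
pics(9)
im=grab_frame('top')[:,:,::-1]; cv2.imwrite('pics/top9.png',im)
im=grab_frame('scene')[:,:,::-1]; cv2.imwrite('pics/scene9f.png',im)
print(proj('scene',[w(l) for l in([-57.5,140,78],[-57.5,140,84],[-57.5,-140,78])]))
"
```

```text
t 11.625 loc [-144.6  180.8  227.7] F [-1.3 -0.1  0.7] open 0.0 q [-0.04  0.09  1.98 -0.    1.07  0.27]
[[313.97586828 216.84130951]
 [313.9656663  214.97423417]
 [276.43354616 165.49173778]]
```

View pics/scene9.png

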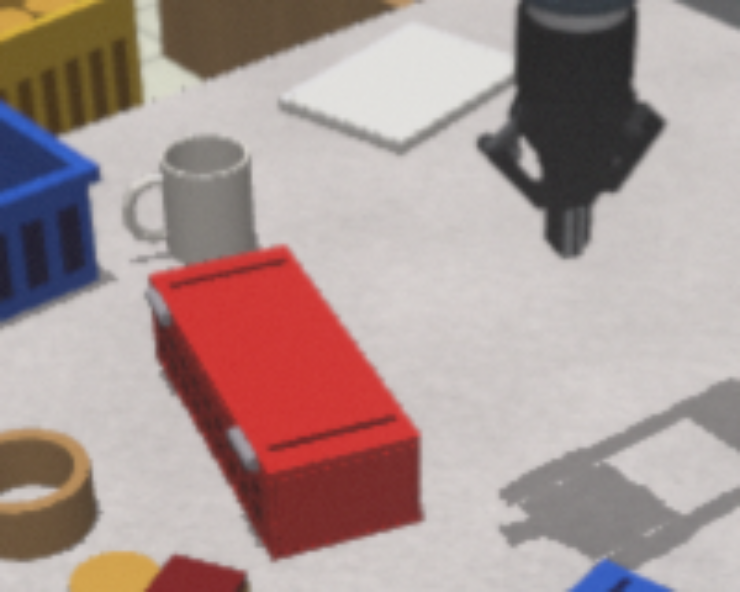

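View pics/top9.png

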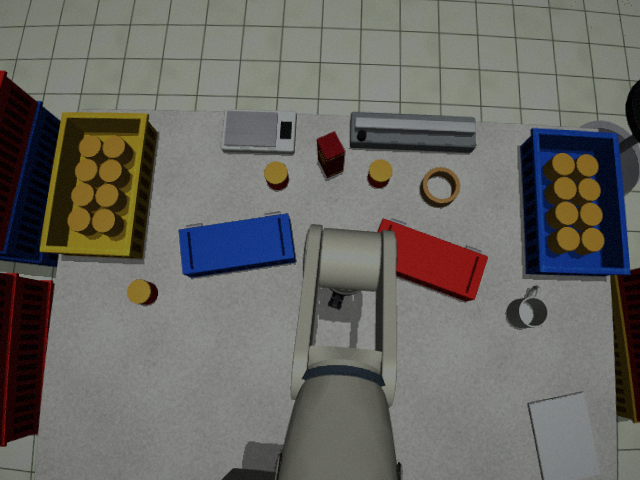

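```bash
python3 -c "
from rig import sign_off
print(sign_off())"
```

```text
the job is handed in; nothing more can be done
None
```

The carton lies flat in the red case with its gold seal up, the red lid is shut, and the job is handed in. It took about 12 s of the 45 s; `sign_off` gives no verdict, so the following is from my own checks.

- **Carton:** I pushed its upper part slowly towards the other end with the partly closed fingers. It tipped about its foot without visible sliding. The pictures taken before the lid closed show it flat with the seal up; I judged this by eye and did not measure its angle.
- **Lid:** I pushed it over from behind with shut fingers and then pressed it down. At the end it stopped hard at z ≈ 78 mm with about 43 N vertical on the fingertips (45 N in all; the wrist limit is 120 N). After the arm withdrew, the lid's free corner was seen at pixel (313, 217). Fully shut predicts (314, 217).
- **Everything else:** in the last top view the blue case is still shut, and the tins, tape roll, spare carton and mug are where they were at the start. The arm is clear of everything.

No check failed or disagreed. The carton is hidden once the lid is shut, so its final pose comes from the earlier pictures.

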